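# Load the turret shell and the scale target on the scan rig

## Robot

A 7-joint arm with a two-finger parallel gripper is mounted at the origin on the work surface. World frame = base frame: x ahead of the robot, y to its left, z up, the work surface at z = 0. Lengths are in m, angles in rad, forces in N, time in s.
With the tool pointing down it reaches from about 0.4 to 0.85 m from the base axis. Payload 4.5 kg.
Tool frame: the origin (TCP) lies at the very end of the fingers, on their centre line; the grasp point (between the pads) lies 19 mm behind it; z points along the fingers, y is the line along which they close (so a half turn about z gives the same grasp; the last joint's range is limited). The gripper opens to 85 mm and grips with 20 to 120 N. Pads are 22 mm wide; open, the fingers measure 114 mm over their backs; the gripper's body (76 mm by 85 mm) begins 54 mm behind the grasp point. The pads swing forward as they close: fully open they stand 13 mm farther back than shut.
Start: joints at [1.317, 0.689, -0.195, 1.565, 0.157, 0.902, -0.215], TCP at [0.177, -0.599, 0.231] pointing down, gripper open.
Joint ranges: [-3.01, 3.01], [-0.46, 2.08], [-1.47, 1.51], [0.13, 2.56], [-1, 4.14], [0.04, 2.09], [-2.66, 2.66]. Speed limits (rad/s): [2.57, 2.57, 3.14, 3.14, 3.14, 3.14, 3.14].

## Interface

Orientations are given as a unit quaternion [x, y, z, w].
In Python, from rig import robot gives the robot as it stands. The module is installed in compiled form; this text tells all that it offers.
- The arm moves only by the tool apply_moves, never from a script. Its argument "rows" is a list of rows, each an object of numbers: "dx", "dy", "dz": the shift along the tool's x, y, z in m; "ax", "ay", "az": the turn, a rotation vector about the tool's x, y, z in rad; "grip": the closure, from 0 (fully open) to 1 (shut). In form: [{"dx": .., "dy": .., "dz": .., "ax": .., "ay": .., "az": .., "grip": ..}, ...]. A call has 1 to 20 rows; each row shifts and turns the commanded pose from where the row before left it, along the tool's axes as they then stand; what a row does not reach is not made up. A row lasts 1/12 s, in which the tool goes at most 41.7 mm and 7.16 degrees, less where a joint would pass 70% of its speed; a pose out of reach is approached as far as the arm can. A call is refused whole if a number of a shift passes 0.0417 or a number of a turn 0.125, either way. A call with a gripper value outside its range is refused whole. The fingers move at their own pace and stop on an object; the grip force is fixed at half the most. Time passes only in rows, so rows that do not move let the fingers close. It gives the time, the measured TCP pose, the force, the opening and the grip force at its end, in the units of the state.
- robot.get_obs(): the state, without advancing time (a new reading comes with each control period).
- robot.grab_frame(name): name is "scene" or "side" or "wrist"; returns a dict with "image" (480x640x3 uint8, blue, green, red), "camera_matrix" (3x3 intrinsics, pixels), "R" (3x3) and "t" (3): a world point X has camera coordinates R X + t; the wrist camera has in their place "mount" (4x4, takes a point from camera to tool coordinates, whose origin is the TCP and whose axes are the flange's). Camera axes: x right, y down, z forward; pixel columns grow to the right and rows downward; lengths in m; the calibration is good to about 2 mm. A picture is of the moment at which its call begins: read the wrist's pose just before it. There is no depth.
- robot.finish_job(): hands the job in; it is judged then, once.
The state is a dict: "clock": time; "joints": joint angles; "joint_vel": joint speeds; "joint_torque": joint torques, N m; "tool_pos": TCP position; "tool_rot": TCP orientation; "ft_force": force on the tool from outside, world axes, zero at the start; "ft_torque": the same for the moment, N m; "gripper_width": opening from 0.0 (shut) to 1.0 (fully open); "grip_force": force on a finger pad.
Only numpy, scipy, OpenCV 4.12 (cv2) and the standard library are available. Lean on these libraries where they do the work, as an engineer would, in place of code of your own. Each camera call takes 0.05 s, during which the arm holds its last target. There are 200 camera calls.

## Task

Make the scan rig ready for the turret shell: keeping it upright, set the carrier that bears the long slender turret shell on the turntable's hub and turn it there until its lugs drop into the hub's slots and its collar sits fully down on the hub. Push the scale target down into the holder beside the turntable until it is fully home and the sprung ball has clicked into its groove. Let go of both, and leave everything else where it stands.

Things in the scene. Friction and masses are not known exactly. Their poses are not given: they have to be found in the camera images.
- turret_carrier_grip (a point): the carrier to load: round aluminium specimen carrier, the only one with a long slender turret shell (46 mm long, lying along x) on top. Point: on its axis, half-way up the knurled collar by which it is gripped (52 mm across, 15 to 37 mm above the underside), 26 mm above the underside; z up. The shell reaches 59 mm above the underside and stays inside the collar's outline. 110 to 220 g; stands upright
- turret_carrier_foot (a point): centre of the same carrier's underside; z up. Below the collar it has a round pilot 26 mm across (chamfered to 22 mm at the foot), 0 to 15 mm up, and three equal lugs at 0, 120 and 240 deg from x, 8 mm wide, reaching 19 mm from the axis, 7 to 15 mm up, lower edges chamfered
- hub_seat (a point): centre of the top face of the turntable's hub on the scan rig, 76 mm above the counter; z up, x and y are the rig's (they do not tell how the platter is turned). The hub is a sleeve 46 mm across, 22 mm above the 116 mm platter. The carrier's collar point is 19 mm above this point while its lugs lie on the hub's top, 11 mm when the lugs have dropped into the slots and the collar sits on the hub
- hub_bore (a point): centre of the floor of the hub's bore, 22 mm below hub_seat, axes as there. The bore is 29 mm across; three equal slots 120 deg apart run out of it, 10.5 mm wide, to 20.5 mm from the axis. The platter has stopped at an angle that differs each time and that no reading gives (the slots show from above); its motor holds it (0.5 N m). At most 120 deg of turning under a light push (3 to 6 N) brings lugs and slots together
- scale_target_center (a point): centre of the scale target, an upright aluminium block with black-and-white checks on both broad faces: 16 mm thick (x), 44 mm wide (y), 60 mm high (z, up), the point 30 mm above its underside. Foot chamfered 2 to 3 mm all round; a V groove 3 mm deep across both narrow sides, 12 mm above the underside: it goes in either way round. 95 to 160 g; stands upright on the counter
- holder_floor (a point): centre of the floor of the holder's slot, on the same rig, 30 mm above the counter, 118 mm from the hub's axis, which lies towards +y; z up. The slot is open at the top, 18.4 mm (x) by 46.4 mm (y), 24 mm deep; the holder is 30 by 62 mm outside. Fully home the target stands on this floor: centre 30 mm above this point, top 36 mm above the holder
- holder_ball (a joint): sprung ball in the slot's +y end wall, 12 mm above its floor: metres pressed back, 0 = fully out, at most 0.006. The target's foot pushes it back 2 to 4 mm (some 5 to 15 N of push to get the target down past it); it springs out to under 0.0015 when the target's groove comes level with it, at the bottom
- cockle_carrier_grip (a point): an identical carrier (see turret_carrier_grip) but with a round speckled ribbed cockle shell on top; a bystander. Point: on its axis, 26 mm above its underside. Size over all: 52 mm across, about 51 mm high
- limpet_carrier_grip (a point): an identical carrier (see turret_carrier_grip) but with a low conical limpet shell on top; a bystander. Point: on its axis, 26 mm above its underside. Size over all: 52 mm across, about 54 mm high
- jar_center (a point): cobalt glass jar with a black screw lid, 62 mm across, 75 mm high; a bystander. Point at its centre
- bell_center (a point): chrome push-button desk bell, 80 mm across, 59 mm high; a bystander. Point on its axis, 30 mm up
- loupe_center (a point): stand loupe, a clear skirt with a black rim, 43 mm across, 38 mm high; a bystander. Point at its centre
- calipers_center (a point): steel calipers lying flat, 190 mm long along x, jaws out to 48 mm towards -y, 10 mm high; a bystander. Point at the middle of the beam
- brush_center (a point): small dusting brush lying flat, 170 mm long along its x, under 25 mm high; a bystander. Point near its middle

How it is judged:
By the outcome, as a careful person would: the job done as asked, in the order asked, and still so for the second after the job is handed in, with the robot touching nothing.
It also fails if it takes over 70 s, if anything falls off the work surface, if the arm or the gripper's body presses on something with over 40 N, if the wrist force passes 120 N, or if a joint passes its speed limit or range.

## Working session

There is one attempt and no reset: what is moved stays moved. The work goes in short steps, Python scripts to look and compute and a tool call to move; the robot and the scene stay as the last step left them, time stands still between calls to the robot, and variables do not carry over. Pictures are saved under pics/ and viewed, at most 10 in all, crops included, and the job is handed in when it is done.

Besides the shell and the picture viewer there is one more tool, called after "Call:" as name([rows], argument=value, ...), one row to a line, values as JSON. apply_moves: Moves the arm, as the interface text tells. Its arguments: {"type":"object","properties":{"rows":{"type":"array"}},"required":["rows"]}

```bash
mkdir -p pics; cat > h.py <<'E'
import numpy as np, cv2
from rig import robot
from scipy.spatial.transform import Rotation as Ro
def cam(name):
    o=robot.get_obs(); f=robot.grab_frame(name); K=np.array(f["camera_matrix"])
    if name=="wrist":
        M=np.array(f["mount"]); T=np.eye(4); T[:3,:3]=Ro.from_quat(o["tool_rot"]).as_matrix(); T[:3,3]=o["tool_pos"]
        W=T@M; R=W[:3,:3].T; t=-R@W[:3,3]
    else: R=np.array(f["R"]); t=np.array(f["t"])
    return f["image"],K,R,t
def ray(c,u,v,z):
    _,K,R,t=c; d=R.T@np.linalg.solve(K,[u,v,1.]); o=-R.T@t
    return o+d*(z-o[2])/d[2]
def proj(c,X):
    _,K,R,t=c; p=K@(R@np.array(X)+t); return p[:2]/p[2]
E
python3 - <<'E'
from h import *
np.set_printoptions(precision=4,suppress=True)
for n in("scene","side","wrist"):
    c=cam(n); cv2.imwrite(f"pics/{n}0.png",c[0]); print(n,-c[2].T@c[3],c[2][2],c[1][0])
    np.savez(f"{n}0.npz",i=c[0],K=c[1],R=c[2],t=c[3])
o=robot.get_obs(); print(o)
print(Ro.from_quat(o["tool_rot"]).as_matrix())
E
```

```text
scene [ 1.027  -0.2706  0.9904] [-0.4489  0.2398 -0.8608] [574.4232   0.     313.9945]
side [ 0.4563 -0.8854  0.9162] [ 0.0647  0.7226 -0.6882] [584.5219   0.     321.2406]
wrist [ 0.2555 -0.576   0.3728] [-0.3063 -0.0888 -0.9478] [412.5665   0.     319.7298]
{'clock': 0.15, 'joints': array([ 1.3168,  0.6898, -0.1946,  1.5661,  0.1573,  0.9025, -0.2151]), 'joint_vel': array([-0.0006, -0.0032, -0.0015, -0.003 , -0.0017,  0.0006,  0.0019]), 'joint_torque': array([ -0.0011, -53.9944,  -1.2683, -15.8722,   0.0093,   0.0065,
         0.    ]), 'tool_pos': array([ 0.1773, -0.5988,  0.2307]), 'tool_rot': array([ 0.9897,  0.1435, -0.0001, -0.0007]), 'ft_force': array([0.3311, 0.1495, 0.0778]), 'ft_torque': array([ 0.0207,  0.013 , -0.032 ]), 'grip_force': 0.0, 'gripper_width': 1.000060759554706}
[[ 0.9588  0.284  -0.0005]
 [ 0.284  -0.9588  0.0013]
 [-0.0001 -0.0014 -1.    ]]
```

View pics/scene0.png

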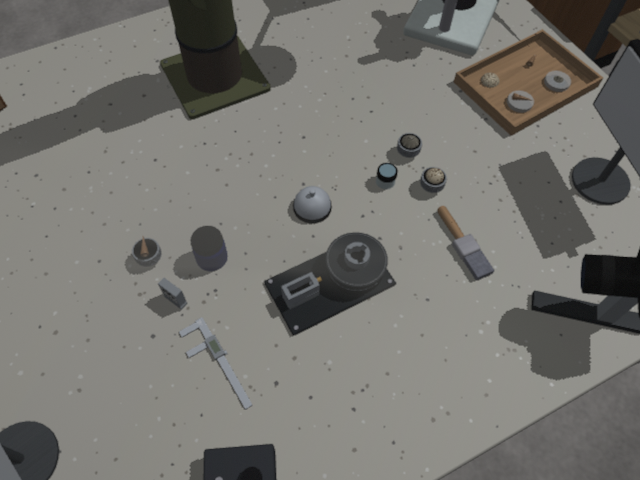

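View pics/side0.png

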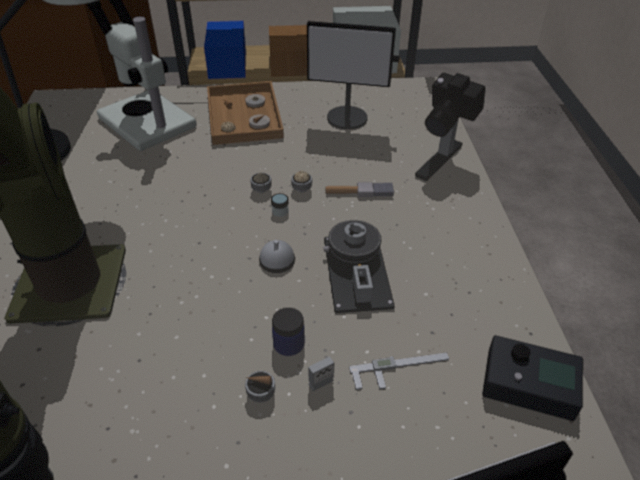

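The scene view shows the turret carrier at about (147,250), the target at (172,293), the hub at (357,253) and the holder slot at (300,288). In the side view they are at about (260,386), (321,374), (355,232) and (362,278).

```bash
python3 - <<'E'
from h import *
np.set_printoptions(precision=4,suppress=True)
C={}
for n in("scene","side"):
    d=np.load(n+"0.npz"); C[n]=(d["i"],d["K"],d["R"],d["t"])
for nm,a,b,z in[("carrier top",(147,254),(260,383),.037),("target top",(172,288),(321,366),.06),("hub",(357,253),(355,232),.076),("slot",(300,288),(362,278),.054),("cockle",(433,177),(301,179),.045),("limpet",(409,143),(261,180),.045),("jar",(208,240),(288,318),.075),("bell",(313,203),(277,250),.04)]:
    print(nm,ray(C["scene"],*a,z),ray(C["side"],*b,z))
a=cv2.resize(C["scene"][0][210:320,110:250],(700,550),interpolation=2)
cv2.imwrite("pics/a.png",a)
s=C["scene"][0][220:330,260:400]; s2=C["side"][0][205:315,300:440]
cv2.imwrite("pics/b.png",cv2.resize(np.hstack([s,s2]),(800,314),interpolation=2))
E
```

```text
carrier top [ 0.4141 -0.3015  0.037 ] [ 0.403  -0.3036  0.037 ]
target top [ 0.5157 -0.284   0.06  ] [ 0.5108 -0.2926  0.06  ]
hub [0.6121 0.0403 0.076 ] [0.6106 0.0314 0.076 ]
slot [ 0.6179 -0.0794  0.054 ] [ 0.6115 -0.0833  0.054 ]
cockle [0.5144 0.2773 0.045 ] [0.5082 0.2678 0.045 ]
limpet [0.4158 0.2816 0.045 ] [0.4102 0.2711 0.045 ]
jar [ 0.4617 -0.1906  0.075 ] [ 0.4578 -0.1928  0.075 ]
bell [0.4561 0.031  0.04  ] [0.4422 0.0261 0.04  ]
```

View pics/wrist0.png

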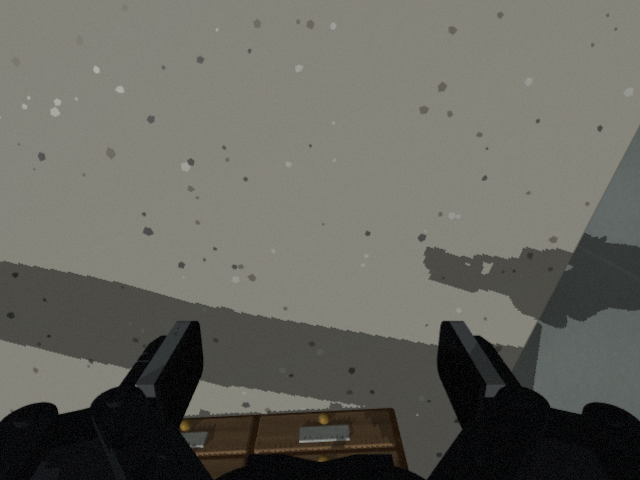

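View pics/b.png

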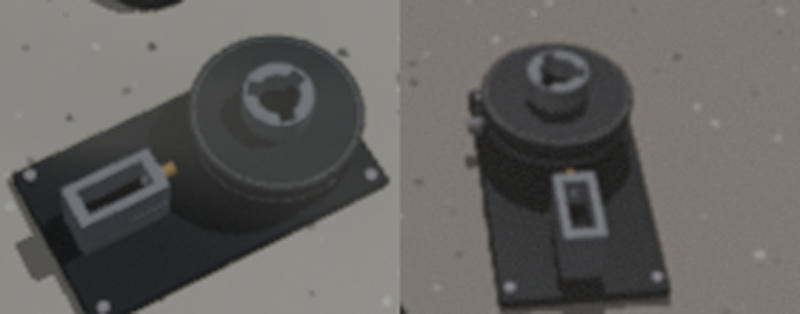

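The wrist view shows only empty counter. In the crop the hub's slots are visible. Triangulation gives the carrier at about (0.408,-0.302), hub (0.611,0.035) and slot (0.615,-0.082); the hub-to-slot distance of 117 mm agrees with the 118 mm given. I'll go above the carrier.

Call:
apply_moves([
  {"dx": 0.0306, "dy": -0.0219, "grip": 0},
  {"dx": 0.0306, "dy": -0.0219, "grip": 0},
  {"dx": 0.0306, "dy": -0.0219, "grip": 0},
  {"dx": 0.0306, "dy": -0.0219, "grip": 0},
  {"dx": 0.0306, "dy": -0.0219, "grip": 0},
  {"dx": 0.0306, "dy": -0.0219, "grip": 0},
  {"dx": 0.0306, "dy": -0.0219, "grip": 0},
  {"dx": 0.0306, "dy": -0.0219, "grip": 0},
  {"dx": 0.0306, "dy": -0.0219, "grip": 0},
  {"dx": 0.0306, "dy": -0.0219, "grip": 0},
  {"grip": 0},
  {"grip": 0},
])

```text
schema error: expected keys dx, dy, dz, ax, ay, az, grip
```

```bash
cat >> h.py <<'E'
def togo(P,yawdeg=None):
    "tool-frame shift to world point P; yawdeg = wanted world direction of tool x -> az"
    o=robot.get_obs(); R=Ro.from_quat(o["tool_rot"]).as_matrix()
    print("tcp",o["tool_pos"].round(4),"yaw",np.degrees(np.arctan2(R[1,0],R[0,0])).round(2),"tilt",R[:2,2].round(4),"F",o["ft_force"].round(2),"w",round(o["gripper_width"],3),"j7",o["joints"][6].round(2),"clk",round(o["clock"],2))
    print("shift",(R.T@(np.array(P)-o["tool_pos"])).round(4))
    if yawdeg is not None: print("az",-np.radians(yawdeg-np.degrees(np.arctan2(R[1,0],R[0,0]))).round(4))
E
python3 - <<'E'
from h import *
c=cam("wrist"); np.savez("w1.npz",i=c[0],K=c[1],R=c[2],t=c[3])
cv2.imwrite("pics/w1.png",c[0]); togo((.408,-.302,.12)); print(proj(c,(.408,-.302,.037)),proj(c,(.513,-.288,.06)))
E
```

```text
tcp [ 0.1773 -0.5989  0.2308] yaw 16.49 tilt [-0.0004  0.001 ] F [-0.31  0.14  1.02] w 0.999 j7 -0.22 clk 0.2
shift [ 0.3055 -0.2191  0.111 ]
[ -45.00836325 -292.24798091] [-114.54578209 -642.8496467 ]
```

View pics/w1.png

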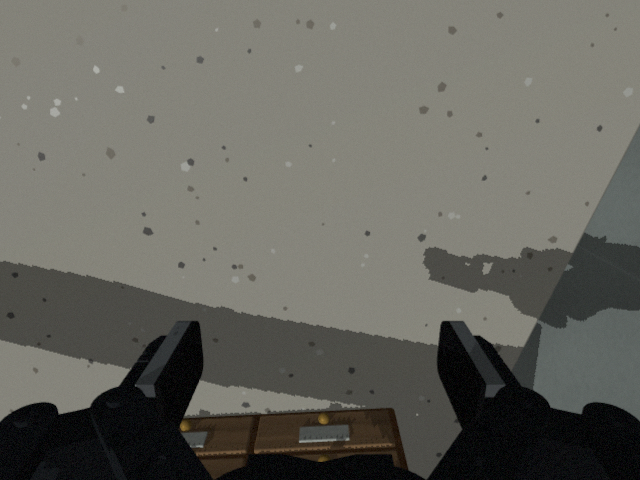

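The move was refused because every row needs all seven keys, so the picture still shows the start view. I'll repeat the move in full.

Call:
apply_moves([
  {"dx": 0.0306, "dy": -0.0219, "dz": 0, "ax": 0, "ay": 0, "az": 0, "grip": 0},
  {"dx": 0.0306, "dy": -0.0219, "dz": 0, "ax": 0, "ay": 0, "az": 0, "grip": 0},
  {"dx": 0.0306, "dy": -0.0219, "dz": 0, "ax": 0, "ay": 0, "az": 0, "grip": 0},
  {"dx": 0.0306, "dy": -0.0219, "dz": 0, "ax": 0, "ay": 0, "az": 0, "grip": 0},
  {"dx": 0.0306, "dy": -0.0219, "dz": 0, "ax": 0, "ay": 0, "az": 0, "grip": 0},
  {"dx": 0.0306, "dy": -0.0219, "dz": 0, "ax": 0, "ay": 0, "az": 0, "grip": 0},
  {"dx": 0.0306, "dy": -0.0219, "dz": 0, "ax": 0, "ay": 0, "az": 0, "grip": 0},
  {"dx": 0.0306, "dy": -0.0219, "dz": 0, "ax": 0, "ay": 0, "az": 0, "grip": 0},
  {"dx": 0.0306, "dy": -0.0219, "dz": 0, "ax": 0, "ay": 0, "az": 0, "grip": 0},
  {"dx": 0.0306, "dy": -0.0219, "dz": 0, "ax": 0, "ay": 0, "az": 0, "grip": 0},
  {"dx": 0, "dy": 0, "dz": 0, "ax": 0, "ay": 0, "az": 0, "grip": 0},
  {"dx": 0, "dy": 0, "dz": 0, "ax": 0, "ay": 0, "az": 0, "grip": 0},
])

```text
clock: 1.2
tool_pos: [0.4106, -0.2999, 0.2313]
tool_rot: [0.989, 0.147, 0.0, -0.0]
ft_force: [-0.7, -1.0, -0.3]
gripper_width: 0.996
grip_force: 0.0
```

```bash
python3 - <<'E'
from h import *
c=cam("wrist"); np.savez("w1.npz",i=c[0],K=c[1],R=c[2],t=c[3])
cv2.imwrite("pics/w2.png",c[0]); togo((.408,-.302,.12)); print(proj(c,(.408,-.302,.037)),proj(c,(.513,-.288,.06)))
E
```

```text
tcp [ 0.4089 -0.3019  0.2313] yaw 16.61 tilt [-0.0004 -0.0002] F [-0.17 -0.12  0.4 ] w 0.995 j7 -0.87 clk 1.25
shift [-0.0009 -0.0002  0.1113]
[321.36399652 209.11856905] [345.91374703  72.87647941]
```

View pics/w2.png

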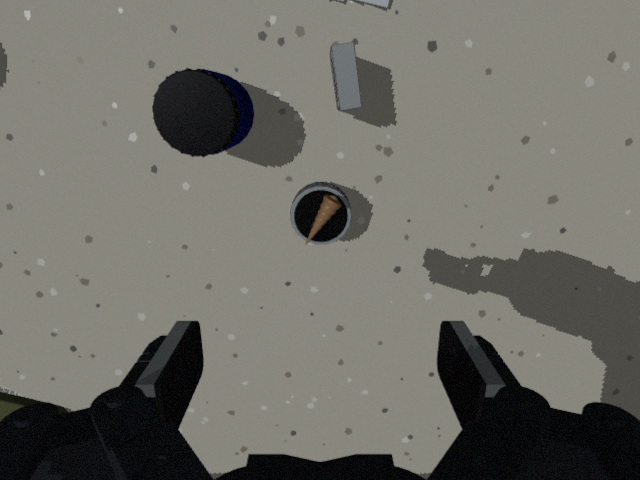

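The carrier's collar is at about (321,214), with the shell running from its tip at (308,243) to its base at (332,198). The target's top runs from (343,42) to (350,109).

```bash
python3 - <<'E'
from h import *
np.set_printoptions(precision=4,suppress=True)
d=np.load("w1.npz"); c=(d["i"],d["K"],d["R"],d["t"])
g=cv2.cvtColor(c[0],cv2.COLOR_BGR2GRAY)
roi=np.zeros_like(g); roi[180:248,285:350]=1
m=((g<60)&(roi>0)).astype(np.uint8)
ct,_=cv2.findContours(m,cv2.RETR_EXTERNAL,cv2.CHAIN_APPROX_NONE); k=max(ct,key=cv2.contourArea)
print("disc",cv2.boundingRect(k)); (x,y),r=cv2.minEnclosingCircle(k)
for z in(.034,.037): print(x,y,r,ray(c,x,y,z))
hsv=cv2.cvtColor(c[0],cv2.COLOR_BGR2HSV)
s=((hsv[...,1]>90)&(hsv[...,0]<25)&(roi>0)); v,u=np.nonzero(s)
P=np.array([ray(c,a,b,.048) for a,b in zip(u,v)])[:,:2]; w=np.linalg.eigh(np.cov(P.T))[1][:,1]; q=(P-P.mean(0))@w
print("shell",len(u),P.mean(0),"dir",np.degrees(np.arctan2(w[1],w[0])),"ends",P[q.argmin()],P[q.argmax()],np.ptp(q))
for z,pts in((.06,[(331,45),(355,42),(361,106),(339,110)]),):
    Q=np.array([ray(c,*p,z) for p in pts]); print(Q,Q.mean(0)); e=Q[3]-Q[0]; print("long",np.degrees(np.arctan2(e[1],e[0])),np.linalg.norm(e),np.linalg.norm(Q[1]-Q[0]))
E
```

```text
disc (294, 182, 56, 60)
320.8695983886719 211.47377014160156 29.87343406677246 [ 0.4052 -0.3024  0.034 ]
320.8695983886719 211.47377014160156 29.87343406677246 [ 0.4059 -0.3022  0.037 ]
shell 730 [ 0.4067 -0.3038] dir 164.7363462627583 ends [ 0.4256 -0.3047] [ 0.3811 -0.2977] 0.044774369279222154
[[ 0.527  -0.2726  0.06  ]
 [ 0.5336 -0.2879  0.06  ]
 [ 0.4951 -0.3053  0.06  ]
 [ 0.4878 -0.2909  0.06  ]] [ 0.5109 -0.2892  0.06  ]
long -154.91072814978975 0.043276970552131436 0.01664827207778082
```

The collar centre measures (0.4065,-0.302), the shell axis lies at 165°/-15°, and the target is at (0.511,-0.289) with its long axis at 25°. The sizes measured match those given. Next I'll descend and grip the collar.

Call:
apply_moves([
  {"dx": -0.0024, "dy": -0.0005, "dz": 0.035, "ax": 0, "ay": 0, "az": 0, "grip": 0},
  {"dx": 0, "dy": 0, "dz": 0.035, "ax": 0, "ay": 0, "az": 0, "grip": 0},
  {"dx": 0, "dy": 0, "dz": 0.035, "ax": 0, "ay": 0, "az": 0, "grip": 0},
  {"dx": 0, "dy": 0, "dz": 0.035, "ax": 0, "ay": 0, "az": 0, "grip": 0},
  {"dx": 0, "dy": 0, "dz": 0.03, "ax": 0, "ay": 0, "az": 0, "grip": 0},
  {"dx": 0, "dy": 0, "dz": 0.025, "ax": 0, "ay": 0, "az": 0, "grip": 0},
  {"dx": 0, "dy": 0, "dz": 0.02, "ax": 0, "ay": 0, "az": 0, "grip": 0},
  {"dx": 0, "dy": 0, "dz": 0.01, "ax": 0, "ay": 0, "az": 0, "grip": 0},
  {"dx": 0, "dy": 0, "dz": 0, "ax": 0, "ay": 0, "az": 0, "grip": 0},
  {"dx": 0, "dy": 0, "dz": 0, "ax": 0, "ay": 0, "az": 0, "grip": 0.3},
  {"dx": 0, "dy": 0, "dz": 0, "ax": 0, "ay": 0, "az": 0, "grip": 0.5},
  {"dx": 0, "dy": 0, "dz": 0, "ax": 0, "ay": 0, "az": 0, "grip": 1},
  {"dx": 0, "dy": 0, "dz": 0, "ax": 0, "ay": 0, "az": 0, "grip": 1},
  {"dx": 0, "dy": 0, "dz": 0, "ax": 0, "ay": 0, "az": 0, "grip": 1},
  {"dx": 0, "dy": 0, "dz": 0, "ax": 0, "ay": 0, "az": 0, "grip": 1},
  {"dx": 0, "dy": 0, "dz": 0, "ax": 0, "ay": 0, "az": 0, "grip": 1},
])

```text
clock: 2.58
tool_pos: [0.4067, -0.3034, 0.008]
tool_rot: [0.99, 0.143, 0.001, 0.001]
ft_force: [-0.3, 0.7, 5.8]
gripper_width: 0.594
grip_force: 61.5
```

Call:
apply_moves([
  {"dx": 0, "dy": 0, "dz": -0.02, "ax": 0, "ay": 0, "az": 0, "grip": 1},
  {"dx": 0, "dy": 0, "dz": -0.03, "ax": 0, "ay": 0, "az": 0, "grip": 1},
  {"dx": 0, "dy": 0, "dz": -0.035, "ax": 0, "ay": 0, "az": 0, "grip": 1},
  {"dx": 0, "dy": 0, "dz": -0.035, "ax": 0, "ay": 0, "az": 0, "grip": 1},
  {"dx": 0, "dy": 0, "dz": -0.035, "ax": 0, "ay": 0, "az": 0, "grip": 1},
  {"dx": 0, "dy": 0, "dz": -0.035, "ax": 0, "ay": 0, "az": 0, "grip": 1},
  {"dx": 0.0202, "dy": -0.0265, "dz": 0, "ax": 0, "ay": 0, "az": 0, "grip": 1},
  {"dx": 0.0202, "dy": -0.0265, "dz": 0, "ax": 0, "ay": 0, "az": 0, "grip": 1},
  {"dx": 0.0202, "dy": -0.0265, "dz": 0, "ax": 0, "ay": 0, "az": 0, "grip": 1},
  {"dx": 0.0202, "dy": -0.0265, "dz": 0, "ax": 0, "ay": 0, "az": 0, "grip": 1},
  {"dx": 0.0202, "dy": -0.0265, "dz": 0, "ax": 0, "ay": 0, "az": 0, "grip": 1},
  {"dx": 0.0202, "dy": -0.0265, "dz": 0, "ax": 0, "ay": 0, "az": 0, "grip": 1},
  {"dx": 0.0202, "dy": -0.0265, "dz": 0, "ax": 0, "ay": 0, "az": 0, "grip": 1},
  {"dx": 0.0202, "dy": -0.0265, "dz": 0, "ax": 0, "ay": 0, "az": 0, "grip": 1},
  {"dx": 0.0202, "dy": -0.0265, "dz": 0, "ax": 0, "ay": 0, "az": 0, "grip": 1},
  {"dx": 0.0202, "dy": -0.0265, "dz": 0, "ax": 0, "ay": 0, "az": 0, "grip": 1},
  {"dx": 0, "dy": 0, "dz": 0, "ax": 0, "ay": 0, "az": 0, "grip": 1},
  {"dx": 0, "dy": 0, "dz": 0, "ax": 0, "ay": 0, "az": 0, "grip": 1},
  {"dx": 0, "dy": 0, "dz": 0, "ax": 0, "ay": 0, "az": 0, "grip": 1},
])

```text
clock: 4.17
tool_pos: [0.5241, 0.008, 0.1967]
tool_rot: [0.99, 0.143, -0.0, 0.0]
ft_force: [-0.7, 0.7, -1.5]
gripper_width: 0.59
grip_force: 63.2
```

```bash
python3 - <<'E'
from h import *
c=cam("wrist"); np.savez("w3.npz",i=c[0],K=c[1],R=c[2],t=c[3])
cv2.imwrite("pics/w3.png",c[0]); togo((.611,.035,.2)); print(proj(c,(.611,.035,.076)),proj(c,(.615,-.082,.054)))
E
```

```text
tcp [0.5239 0.0072 0.1967] yaw 16.39 tilt [-0.0005 -0.0013] F [ 0.25 -0.49 -1.99] w 0.59 j7 -1.47 clk 4.22
shift [ 0.0914 -0.0021 -0.0034]
[317.55819509  85.60268242] [486.88376999 133.81159038]
```

View pics/w3.png

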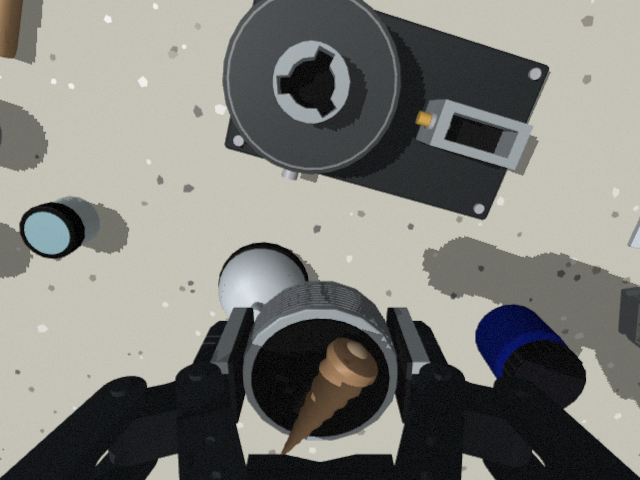

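The hub ring is centred at about (313,82), with slots at (280,84), (325,55) and (330,110). The holder's top runs about (440,100)-(532,126)-(518,170)-(430,142), and the carrier is upright in the grip.

```bash
python3 - <<'E'
from h import *
np.set_printoptions(precision=4,suppress=True)
d=np.load("w3.npz"); c=(d["i"],d["K"],d["R"],d["t"]); g=cv2.cvtColor(c[0],cv2.COLOR_BGR2GRAY)
def big(m,box):
    x0,y0,x1,y1=box; r=np.zeros_like(g); r[y0:y1,x0:x1]=1
    ct,h=cv2.findContours((m&(r>0)).astype(np.uint8),cv2.RETR_CCOMP,cv2.CHAIN_APPROX_NONE)
    return sorted(ct,key=cv2.contourArea)[::-1][:2]
print(g[82,262:290],g[82,313])
for T in(95,110,125):
    o,i=big(g>T,(265,30,358,135))
    W=np.array([ray(c,*p[0],.076)[:2] for p in o]); (x,y),r=cv2.minEnclosingCircle((W*1e3).astype(np.float32)); 
    I=np.array([ray(c,*p[0],.076)[:2] for p in i]); 
    e=np.array([x,y])/1e3; v=I-e; rr=np.hypot(*v.T); th=np.arctan2(v[:,1],v[:,0]); far=rr>.018
    ph=np.angle(np.exp(3j*th[far]).mean())/3
    print(T,"hub",e,r,"fit",cv2.fitEllipse((W*1e3).astype(np.float32))[:2],"slots mod120",np.degrees(ph),rr.max(), "angles",np.unique(np.round(np.degrees(th[far]),-1)))
for T in(110,125):
    o,i=big(g>T,(425,95,540,178))
    for k,z in((o,.054),(i,.054)):
        W=(np.array([ray(c,*p[0],z)[:2] for p in k])*1e3).astype(np.float32); print(T,cv2.minAreaRect(W))
E
```

```text
[ 76  73  77  72  76  74  72  71  74  75  94 157 170 170 137  84  61  59
  27   4  15  17  12  12   9  13  11   9] 22
95 hub [0.6114 0.0394] 23.20797348022461 fit ((611.3839721679688, 39.373172760009766), (45.527427673339844, 45.85215759277344)) slots mod120 -10.947340628636113 0.02124283946665994 angles [-150. -140. -130. -120. -110.  -30.  -20.  -10.    0.   10.   90.  100.
  110.  120.  130.]
110 hub [0.6113 0.0394] 23.113981246948242 fit ((611.398193359375, 39.37656021118164), (45.238189697265625, 45.53334045410156)) slots mod120 -10.762132282623064 0.0214187002411815 angles [-150. -140. -130. -120. -110.  -30.  -20.  -10.   -0.   10.   90.  100.
  110.  120.  130.]
125 hub [0.6114 0.0394] 22.97548484802246 fit ((611.3916015625, 39.36836242675781), (45.101646423339844, 45.230186462402344)) slots mod120 -10.318434246301319 0.0215058089181735 angles [-150. -140. -130. -120. -110.  -30.  -20.  -10.    0.   10.   90.  100.
  110.  120.  130.]
110 ((610.6908569335938, -81.70909118652344), (53.23752975463867, 80.62578582763672), 18.845870971679688)
110 ((612.9259643554688, -78.2996826171875), (19.387006759643555, 47.2991943359375), 0.7955027222633362)
125 ((611.4353637695312, -83.79549407958984), (52.54999923706055, 76.71401977539062), 18.284751892089844)
125 ((613.0321044921875, -78.3141098022461), (19.642759323120117, 47.834312438964844), 0.9392995834350586)
```

```bash
python3 - <<'E'
from h import *
np.set_printoptions(precision=4,suppress=True)
d=np.load("w3.npz"); c=(d["i"],d["K"],d["R"],d["t"]); g=cv2.cvtColor(c[0],cv2.COLOR_BGR2GRAY); hsv=cv2.cvtColor(c[0],cv2.COLOR_BGR2HSV)
r=np.zeros_like(g); r[310:456,240:400]=1
s=((hsv[...,1]>90)&(hsv[...,0]<25)&(r>0)); v,u=np.nonzero(s)
P=np.array([ray(c,a,b,.2367) for a,b in zip(u,v)])[:,:2]; w=np.linalg.eigh(np.cov(P.T))[1][:,1]; q=(P-P.mean(0))@w
print("dir",np.degrees(np.arctan2(w[1],w[0])),np.ptp(q),P.mean(0))
# collar ring: leftmost/rightmost of bright ring and dark disc
m=((g<45)|s)&(r>0); m[:, :250]=0; m[:,392:]=0; m[438:]=0
ct,_=cv2.findContours(m.astype(np.uint8),cv2.RETR_EXTERNAL,cv2.CHAIN_APPROX_NONE); k=max(ct,key=cv2.contourArea); print(cv2.boundingRect(k))
k=np.array([p for p in k if 251<p[0][0]<391 and p[0][1]<436])
for z in(.2217,.2257): 
    W=(np.array([ray(c,*p[0],z)[:2] for p in k])*1e3).astype(np.float32); print(z,cv2.fitEllipse(W))
togo((.6114,.0394,.13))
E
```

```text
dir 164.03115812782102 0.05942107601248638 [0.5262 0.0056]
(251, 319, 138, 119)
0.2217 ((516.83837890625, 5.729650974273682), (46.20207595825195, 46.98483657836914), 90.19789123535156)
0.2257 ((519.7568969726562, 6.598051071166992), (44.625186920166016, 45.381229400634766), 90.19771575927734)
tcp [0.5239 0.0072 0.1967] yaw 16.39 tilt [-0.0005 -0.0013] F [ 0.25 -0.49 -1.99] w 0.59 j7 -1.47 clk 4.22
shift [ 0.0931 -0.0063  0.0666]
```

Hub (0.6114,0.0394), slots at -10.8° mod 120, and holder slot (0.613,-0.078), which is 117.7 mm from the hub as expected. I'll go above the hub with a 4.5° turn.

Call:
apply_moves([
  {"dx": 0.0314, "dy": -0.0021, "dz": 0, "ax": 0, "ay": 0, "az": -0.04, "grip": 1},
  {"dx": 0.0314, "dy": -0.0034, "dz": 0, "ax": 0, "ay": 0, "az": -0.04, "grip": 1},
  {"dx": 0.0314, "dy": -0.0046, "dz": 0.01, "ax": 0, "ay": 0, "az": 0, "grip": 1},
  {"dx": 0, "dy": 0, "dz": 0.03, "ax": 0, "ay": 0, "az": 0, "grip": 1},
  {"dx": 0, "dy": 0, "dz": 0.03, "ax": 0, "ay": 0, "az": 0, "grip": 1},
  {"dx": 0, "dy": 0, "dz": 0.02, "ax": 0, "ay": 0, "az": 0, "grip": 1},
  {"dx": 0, "dy": 0, "dz": 0, "ax": 0, "ay": 0, "az": 0, "grip": 1},
  {"dx": 0, "dy": 0, "dz": 0, "ax": 0, "ay": 0, "az": 0, "grip": 1},
])

```text
clock: 4.88
tool_pos: [0.6095, 0.0466, 0.1058]
tool_rot: [0.983, 0.182, -0.001, 0.0]
ft_force: [0.0, 0.1, -1.0]
gripper_width: 0.588
grip_force: 63.2
```

```bash
python3 - <<'E'
from h import *
c=cam("wrist"); togo((.6114,.0394,.0775))
s=cam("side"); q=cam("scene"); a=s[0][180:290,300:420]; b=q[0][190:300,300:420]
x,y=proj(c,(.6114,.0394,.076)); print(x,y)
cv2.imwrite("pics/w4.png",np.hstack([c[0],cv2.resize(np.vstack([a,b]),(160,293))[:293] if 0 else np.vstack([cv2.resize(a,(160,147)),cv2.resize(b,(160,147)),np.zeros((186,160,3),np.uint8)])]))
E
```

```text
tcp [0.6108 0.0472 0.1072] yaw 20.96 tilt [ 0.0008 -0.0006] F [-0.29 -0.69 -1.59] w 0.594 j7 -1.46 clk 4.93
shift [-0.0023  0.0074  0.0297]
335.7514458506145 291.61847600373545
```

View pics/w4.png

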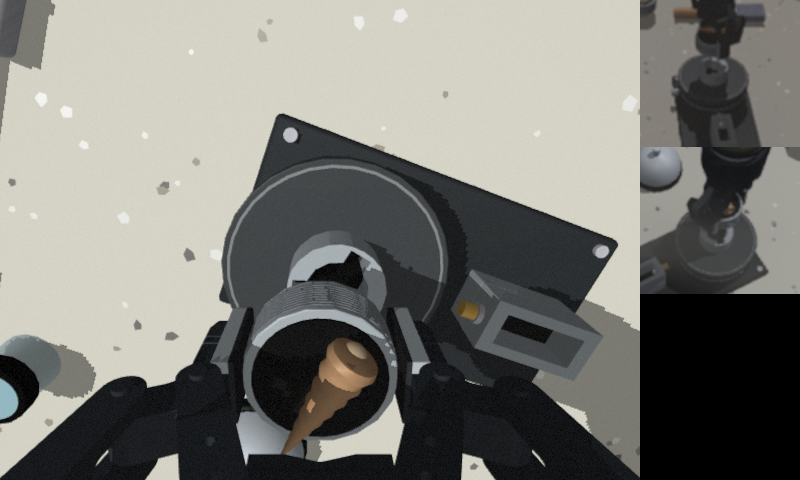

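The carrier is above the hub but about 7 mm too far in +y; the hub centre projects to (336,292). I'll correct that and lower to just above the hub top.

Call:
apply_moves([
  {"dx": -0.0013, "dy": 0.0074, "dz": 0.01, "ax": 0, "ay": 0, "az": 0, "grip": 1},
  {"dx": 0, "dy": 0, "dz": 0.01, "ax": 0, "ay": 0, "az": 0, "grip": 1},
  {"dx": 0, "dy": 0, "dz": 0, "ax": 0, "ay": 0, "az": 0, "grip": 1},
  {"dx": 0, "dy": 0, "dz": 0, "ax": 0, "ay": 0, "az": 0, "grip": 1},
  {"dx": 0, "dy": 0, "dz": 0, "ax": 0, "ay": 0, "az": 0, "grip": 1},
])

```text
clock: 5.45
tool_pos: [0.6119, 0.0414, 0.0862]
tool_rot: [0.983, 0.183, -0.0, -0.0]
ft_force: [0.8, 1.0, -1.8]
gripper_width: 0.591
grip_force: 63.2
```

```bash
python3 - <<'E'
from h import *
togo((.6114,.0394,.0775))
E
```

```text
tcp [0.6119 0.0414 0.0862] yaw 21.08 tilt [-0.0002  0.0001] F [ 0.78  0.98 -1.75] w 0.591 j7 -1.46 clk 5.45
shift [-0.0012  0.0017  0.0087]
```

Call:
apply_moves([
  {"dx": 0, "dy": 0.0015, "dz": 0, "ax": 0, "ay": 0, "az": 0, "grip": 1},
  {"dx": 0, "dy": 0, "dz": 0.003, "ax": 0, "ay": 0, "az": 0, "grip": 1},
  {"dx": 0, "dy": 0, "dz": 0.003, "ax": 0, "ay": 0, "az": 0, "grip": 1},
  {"dx": 0, "dy": 0, "dz": 0, "ax": 0, "ay": 0, "az": 0, "grip": 1},
  {"dx": 0, "dy": 0, "dz": 0, "ax": 0, "ay": 0, "az": 0, "grip": 1},
])

```text
clock: 5.87
tool_pos: [0.6137, 0.04, 0.0803]
tool_rot: [0.983, 0.183, 0.001, 0.0]
ft_force: [2.7, 0.6, -2.8]
gripper_width: 0.589
grip_force: 63.4
```

Call:
apply_moves([
  {"dx": 0, "dy": 0, "dz": 0.002, "ax": 0, "ay": 0, "az": 0, "grip": 1},
  {"dx": 0, "dy": 0, "dz": 0.001, "ax": 0, "ay": 0, "az": 0, "grip": 1},
  {"dx": 0, "dy": 0, "dz": 0, "ax": 0, "ay": 0, "az": 0, "grip": 1},
  {"dx": 0, "dy": 0, "dz": 0, "ax": 0, "ay": 0, "az": 0, "grip": 1},
])

```text
clock: 6.2
tool_pos: [0.6138, 0.0402, 0.0776]
tool_rot: [0.983, 0.183, 0.001, -0.0]
ft_force: [4.8, -0.3, -0.7]
gripper_width: 0.591
grip_force: 63.3
```

A +x side force shows the carrier sits back in the hand, so I'll shift forward and lower.

Call:
apply_moves([
  {"dx": 0.0012, "dy": 0.0005, "dz": 0, "ax": 0, "ay": 0, "az": 0, "grip": 1},
  {"dx": 0, "dy": 0, "dz": 0.001, "ax": 0, "ay": 0, "az": 0, "grip": 1},
  {"dx": 0, "dy": 0, "dz": 0, "ax": 0, "ay": 0, "az": 0, "grip": 1},
  {"dx": 0, "dy": 0, "dz": 0, "ax": 0, "ay": 0, "az": 0, "grip": 1},
])

```text
clock: 6.53
tool_pos: [0.6139, 0.0401, 0.077]
tool_rot: [0.983, 0.183, 0.0, -0.0]
ft_force: [1.0, 1.2, 4.6]
gripper_width: 0.592
grip_force: 64.2
```

Call:
apply_moves([
  {"dx": 0, "dy": 0, "dz": 0.001, "ax": 0, "ay": 0, "az": 0, "grip": 1},
  {"dx": 0, "dy": 0, "dz": 0.001, "ax": 0, "ay": 0, "az": 0, "grip": 1},
  {"dx": 0, "dy": 0, "dz": 0, "ax": 0, "ay": 0, "az": 0, "grip": 1},
  {"dx": 0, "dy": 0, "dz": 0, "ax": 0, "ay": 0, "az": 0, "grip": 1},
])

```text
clock: 6.87
tool_pos: [0.6141, 0.0402, 0.0768]
tool_rot: [0.983, 0.183, 0.001, 0.0]
ft_force: [-0.6, 1.3, 18.7]
gripper_width: 0.589
grip_force: 65.5
```

It rests on the hub top at TCP z 0.077, as predicted. I'll ease to a light push and try a few degrees each way before sweeping.

Call:
apply_moves([
  {"dx": 0, "dy": 0, "dz": -0.0012, "ax": 0, "ay": 0, "az": 0, "grip": 1},
  {"dx": 0, "dy": 0.0001, "dz": 0, "ax": 0, "ay": 0, "az": 0.03, "grip": 1},
  {"dx": 0, "dy": 0.0001, "dz": 0, "ax": 0, "ay": 0, "az": 0.03, "grip": 1},
  {"dx": 0, "dy": 0, "dz": 0, "ax": 0, "ay": 0, "az": 0, "grip": 1},
  {"dx": 0, "dy": 0, "dz": 0, "ax": 0, "ay": 0, "az": 0, "grip": 1},
])

```text
clock: 7.28
tool_pos: [0.6142, 0.0395, 0.0769]
tool_rot: [0.988, 0.153, 0.001, 0.0]
ft_force: [1.3, 0.6, 9.3]
gripper_width: 0.59
grip_force: 64.2
```

Call:
apply_moves([
  {"dx": 0, "dy": -0.0001, "dz": 0, "ax": 0, "ay": 0, "az": -0.04, "grip": 1},
  {"dx": 0, "dy": -0.0001, "dz": 0, "ax": 0, "ay": 0, "az": -0.04, "grip": 1},
  {"dx": 0, "dy": -0.0001, "dz": 0, "ax": 0, "ay": 0, "az": -0.04, "grip": 1},
  {"dx": 0, "dy": 0, "dz": 0, "ax": 0, "ay": 0, "az": 0, "grip": 1},
  {"dx": 0, "dy": 0, "dz": 0, "ax": 0, "ay": 0, "az": 0, "grip": 1},
])

```text
clock: 7.7
tool_pos: [0.614, 0.0402, 0.0769]
tool_rot: [0.977, 0.212, 0.001, -0.0]
ft_force: [0.1, 1.5, 10.8]
gripper_width: 0.59
grip_force: 64.4
```

Not aligned there, so the other sense of the shell must be right: turn 60°. I'll sweep most of it quickly.

Call:
apply_moves([
  {"dx": 0, "dy": -0.00016, "dz": -0.0006, "ax": 0, "ay": 0, "az": -0.06, "grip": 1},
  {"dx": 0, "dy": -0.00016, "dz": 0, "ax": 0, "ay": 0, "az": -0.06, "grip": 1},
  {"dx": 0, "dy": -0.00016, "dz": 0, "ax": 0, "ay": 0, "az": -0.06, "grip": 1},
  {"dx": 0, "dy": -0.00016, "dz": 0, "ax": 0, "ay": 0, "az": -0.06, "grip": 1},
  {"dx": 0, "dy": -0.00016, "dz": 0, "ax": 0, "ay": 0, "az": -0.06, "grip": 1},
  {"dx": 0, "dy": -0.00016, "dz": 0, "ax": 0, "ay": 0, "az": -0.06, "grip": 1},
  {"dx": 0, "dy": -0.00016, "dz": 0, "ax": 0, "ay": 0, "az": -0.06, "grip": 1},
  {"dx": 0, "dy": 0, "dz": 0, "ax": 0, "ay": 0, "az": 0, "grip": 1},
])

```text
clock: 8.37
tool_pos: [0.6131, 0.0416, 0.0769]
tool_rot: [0.911, 0.413, 0.0, -0.0]
ft_force: [1.7, 2.9, 6.3]
gripper_width: 0.588
grip_force: 64.0
```

Call:
apply_moves([
  {"dx": 0, "dy": -0.00016, "dz": 0, "ax": 0, "ay": 0, "az": -0.06, "grip": 1},
  {"dx": 0, "dy": -0.00016, "dz": 0, "ax": 0, "ay": 0, "az": -0.06, "grip": 1},
  {"dx": 0, "dy": -0.00016, "dz": 0, "ax": 0, "ay": 0, "az": -0.06, "grip": 1},
  {"dx": 0, "dy": -0.00016, "dz": 0, "ax": 0, "ay": 0, "az": -0.06, "grip": 1},
  {"dx": 0, "dy": -0.00016, "dz": 0, "ax": 0, "ay": 0, "az": -0.06, "grip": 1},
  {"dx": 0, "dy": -0.00016, "dz": 0, "ax": 0, "ay": 0, "az": -0.06, "grip": 1},
  {"dx": 0, "dy": 0, "dz": 0, "ax": 0, "ay": 0, "az": 0, "grip": 1},
])

```text
clock: 8.95
tool_pos: [0.612, 0.0422, 0.0766]
tool_rot: [0.822, 0.569, 0.0, -0.001]
ft_force: [1.3, 3.1, 6.0]
gripper_width: 0.588
grip_force: 64.0
```

```bash
python3 - <<'E'
from h import *
togo((.6114,.0394,.0775)); o=robot.get_obs(); print(o["ft_torque"].round(3),o["joints"].round(2))
E
```

```text
tcp [0.612  0.0422 0.0766] yaw 69.36 tilt [-0.0002  0.0011] F [1.29 3.1  6.04] w 0.588 j7 -0.88 clk 8.95
shift [-0.0029  0.0005 -0.0009]
[ 0.415 -0.292  0.075] [ 0.03  0.89 -0.3   1.71  0.42  0.6  -0.88]
```

Call:
apply_moves([
  {"dx": 0, "dy": -0.00012, "dz": 0, "ax": 0, "ay": 0, "az": -0.045, "grip": 1},
  {"dx": 0, "dy": -0.00012, "dz": 0, "ax": 0, "ay": 0, "az": -0.045, "grip": 1},
  {"dx": 0, "dy": -0.00012, "dz": 0, "ax": 0, "ay": 0, "az": -0.045, "grip": 1},
  {"dx": 0, "dy": 0, "dz": 0, "ax": 0, "ay": 0, "az": 0, "grip": 1},
  {"dx": 0, "dy": 0, "dz": 0, "ax": 0, "ay": 0, "az": 0, "grip": 1},
])

```text
clock: 9.37
tool_pos: [0.6115, 0.042, 0.0757]
tool_rot: [0.783, 0.622, -0.0, -0.001]
ft_force: [2.3, 1.8, 0.1]
gripper_width: 0.591
grip_force: 63.6
```

Call:
apply_moves([
  {"dx": 0, "dy": -0.0001, "dz": 0, "ax": 0, "ay": 0, "az": -0.03, "grip": 1},
  {"dx": 0, "dy": -0.0001, "dz": 0, "ax": 0, "ay": 0, "az": -0.03, "grip": 1},
  {"dx": 0, "dy": 0, "dz": 0, "ax": 0, "ay": 0, "az": 0, "grip": 1},
  {"dx": 0, "dy": 0, "dz": 0, "ax": 0, "ay": 0, "az": 0, "grip": 1},
])

```text
clock: 9.7
tool_pos: [0.6114, 0.0416, 0.0758]
tool_rot: [0.764, 0.645, -0.0, -0.0]
ft_force: [2.3, 3.5, -1.9]
gripper_width: 0.591
grip_force: 63.4
```

```bash
python3 - <<'E'
from h import *
togo((.6114,.0394,.0775)); o=robot.get_obs(); print(o["ft_torque"].round(3),o["joints"].round(2))
E
```

```text
tcp [0.6114 0.0416 0.0758] yaw 80.37 tilt [-0.0007  0.0002] F [ 2.32  3.48 -1.87] w 0.591 j7 -0.75 clk 9.7
shift [-0.0022  0.0003 -0.0017]
[ 0.723 -0.536 -0.012] [ 0.05  0.9  -0.35  1.71  0.48  0.62 -0.75]
```

The force has dropped away and z has fallen, so the lugs are entering at yaw 80°. I'll lower to seat it (expected TCP z about 0.069).

Call:
apply_moves([
  {"dx": 0.0004, "dy": -0.0003, "dz": 0.002, "ax": 0, "ay": 0, "az": 0, "grip": 1},
  {"dx": 0, "dy": 0, "dz": 0.002, "ax": 0, "ay": 0, "az": 0, "grip": 1},
  {"dx": 0, "dy": 0, "dz": 0, "ax": 0, "ay": 0, "az": 0, "grip": 1},
  {"dx": 0, "dy": 0, "dz": 0, "ax": 0, "ay": 0, "az": 0, "grip": 1},
])

```text
clock: 10.03
tool_pos: [0.6119, 0.0417, 0.0719]
tool_rot: [0.764, 0.645, 0.0, 0.0]
ft_force: [4.3, 1.6, -4.0]
gripper_width: 0.59
grip_force: 63.5
```

Call:
apply_moves([
  {"dx": 0, "dy": 0, "dz": 0.001, "ax": 0, "ay": 0, "az": 0, "grip": 1},
  {"dx": 0, "dy": 0, "dz": 0.001, "ax": 0, "ay": 0, "az": 0, "grip": 1},
  {"dx": 0, "dy": 0, "dz": 0, "ax": 0, "ay": 0, "az": 0, "grip": 1},
  {"dx": 0, "dy": 0, "dz": 0, "ax": 0, "ay": 0, "az": 0, "grip": 1},
])

```text
clock: 10.37
tool_pos: [0.6119, 0.0417, 0.0701]
tool_rot: [0.764, 0.645, 0.0, 0.0]
ft_force: [4.1, 1.7, -0.7]
gripper_width: 0.589
grip_force: 63.4
```

```bash
python3 - <<'E'
from h import *
togo((.6114,.0394,.0775)); o=robot.get_obs(); print(o["ft_torque"].round(3))
E
```

```text
tcp [0.6119 0.0417 0.0701] yaw 80.36 tilt [ 0.0006 -0.0002] F [ 4.15  1.67 -0.7 ] w 0.589 j7 -0.75 clk 10.37
shift [-0.0024 -0.0001 -0.0074]
[ 0.376 -0.909 -0.034]
```

Call:
apply_moves([
  {"dx": 0, "dy": -0.0003, "dz": 0.001, "ax": 0, "ay": 0, "az": 0, "grip": 1},
  {"dx": 0, "dy": 0, "dz": 0.001, "ax": 0, "ay": 0, "az": 0, "grip": 1},
  {"dx": 0, "dy": 0, "dz": 0, "ax": 0, "ay": 0, "az": 0, "grip": 1},
  {"dx": 0, "dy": 0, "dz": 0, "ax": 0, "ay": 0, "az": 0, "grip": 1},
])

```text
clock: 10.7
tool_pos: [0.6119, 0.0418, 0.0691]
tool_rot: [0.764, 0.645, 0.001, 0.001]
ft_force: [2.8, 1.4, 5.7]
gripper_width: 0.593
grip_force: 64.2
```

Call:
apply_moves([
  {"dx": 0, "dy": 0, "dz": 0.0005, "ax": 0, "ay": 0, "az": 0, "grip": 1},
  {"dx": 0, "dy": 0, "dz": 0.0005, "ax": 0, "ay": 0, "az": 0, "grip": 1},
  {"dx": 0, "dy": 0, "dz": 0, "ax": 0, "ay": 0, "az": 0, "grip": 1},
  {"dx": 0, "dy": 0, "dz": 0, "ax": 0, "ay": 0, "az": 0, "grip": 1},
])

```text
clock: 11.03
tool_pos: [0.6119, 0.0418, 0.069]
tool_rot: [0.764, 0.645, 0.001, 0.001]
ft_force: [0.3, 0.8, 13.3]
gripper_width: 0.594
grip_force: 64.9
```

It is seated: z stopped at 0.069, the expected 8 mm below lug contact, with the force rising. Now I'll relax, release and go up.

Call:
apply_moves([
  {"dx": 0, "dy": 0, "dz": -0.0012, "ax": 0, "ay": 0, "az": 0, "grip": 1},
  {"dx": 0, "dy": 0, "dz": 0, "ax": 0, "ay": 0, "az": 0, "grip": 0},
  {"dx": 0, "dy": 0, "dz": 0, "ax": 0, "ay": 0, "az": 0, "grip": 0},
  {"dx": 0, "dy": 0, "dz": 0, "ax": 0, "ay": 0, "az": 0, "grip": 0},
  {"dx": 0, "dy": 0, "dz": 0, "ax": 0, "ay": 0, "az": 0, "grip": 0},
  {"dx": 0, "dy": 0, "dz": 0, "ax": 0, "ay": 0, "az": 0, "grip": 0},
  {"dx": 0, "dy": 0, "dz": 0, "ax": 0, "ay": 0, "az": 0, "grip": 0},
  {"dx": 0, "dy": 0, "dz": -0.01, "ax": 0, "ay": 0, "az": 0, "grip": 0},
  {"dx": 0, "dy": 0, "dz": -0.02, "ax": 0, "ay": 0, "az": 0, "grip": 0},
  {"dx": 0, "dy": 0, "dz": -0.03, "ax": 0, "ay": 0, "az": 0, "grip": 0},
  {"dx": 0, "dy": 0, "dz": -0.035, "ax": 0, "ay": 0, "az": 0, "grip": 0},
  {"dx": 0, "dy": 0, "dz": -0.035, "ax": 0, "ay": 0, "az": 0, "grip": 0},
  {"dx": 0, "dy": 0, "dz": 0, "ax": 0, "ay": 0, "az": 0, "grip": 0},
])

```text
clock: 12.12
tool_pos: [0.6155, 0.0434, 0.2061]
tool_rot: [0.764, 0.645, 0.006, 0.003]
ft_force: [1.4, 0.6, 0.1]
gripper_width: 1.001
grip_force: 0.0
```

```bash
python3 - <<'E'
from h import *
togo((.511,-.289,.2),-65)
c=cam("wrist"); np.savez("w5.npz",i=c[0],K=c[1],R=c[2],t=c[3]); cv2.imwrite("pics/w5.png",c[0])
print(proj(c,(.6114,.0394,.098)))
hsv=cv2.cvtColor(c[0],cv2.COLOR_BGR2HSV); s=((hsv[...,1]>90)&(hsv[...,0]<25)); s[330:]=0
v,u=np.nonzero(s); P=np.array([ray(c,a,b,.109) for a,b in zip(u,v)])[:,:2]; print(len(u),u.mean(),v.mean(),P.mean(0))
E
```

```text
tcp [0.6155 0.0434 0.2061] yaw 80.36 tilt [0.0131 0.0026] F [1.39 0.55 0.14] w 1.001 j7 -0.66 clk 12.12
shift [-0.3452 -0.0474  0.0039]
az 2.537
[312.9230433  245.35073629]
1494 290.5595716198126 234.86278447121822 [0.60137668 0.04975627]
```

Released. Now above the target: translate, then turn to yaw 25° with the fingers half closed.

Call:
apply_moves([
  {"dx": -0.0345, "dy": -0.0047, "dz": 0, "ax": 0, "ay": 0, "az": 0, "grip": 0},
  {"dx": -0.0345, "dy": -0.0047, "dz": 0, "ax": 0, "ay": 0, "az": 0, "grip": 0},
  {"dx": -0.0345, "dy": -0.0047, "dz": 0, "ax": 0, "ay": 0, "az": 0, "grip": 0},
  {"dx": -0.0345, "dy": -0.0047, "dz": 0, "ax": 0, "ay": 0, "az": 0, "grip": 0},
  {"dx": -0.0345, "dy": -0.0047, "dz": 0, "ax": 0, "ay": 0, "az": 0, "grip": 0},
  {"dx": -0.0345, "dy": -0.0047, "dz": 0, "ax": 0, "ay": 0, "az": 0, "grip": 0},
  {"dx": -0.0345, "dy": -0.0047, "dz": 0, "ax": 0, "ay": 0, "az": 0, "grip": 0},
  {"dx": -0.0345, "dy": -0.0047, "dz": 0, "ax": 0, "ay": 0, "az": 0, "grip": 0},
  {"dx": -0.0345, "dy": -0.0047, "dz": 0, "ax": 0, "ay": 0, "az": 0, "grip": 0},
  {"dx": -0.0345, "dy": -0.0047, "dz": 0, "ax": 0, "ay": 0, "az": 0, "grip": 0},
  {"dx": 0, "dy": 0, "dz": 0, "ax": 0, "ay": 0, "az": 0.12, "grip": 0.5},
  {"dx": 0, "dy": 0, "dz": 0, "ax": 0, "ay": 0, "az": 0.12, "grip": 0.5},
  {"dx": 0, "dy": 0, "dz": 0, "ax": 0, "ay": 0, "az": 0.12, "grip": 0.5},
  {"dx": 0, "dy": 0, "dz": 0, "ax": 0, "ay": 0, "az": 0.12, "grip": 0.5},
  {"dx": 0, "dy": 0, "dz": 0, "ax": 0, "ay": 0, "az": 0.12, "grip": 0.5},
  {"dx": 0, "dy": 0, "dz": 0, "ax": 0, "ay": 0, "az": 0.12, "grip": 0.5},
  {"dx": 0, "dy": 0, "dz": 0, "ax": 0, "ay": 0, "az": 0.12, "grip": 0.5},
  {"dx": 0, "dy": 0, "dz": 0, "ax": 0, "ay": 0, "az": 0.12, "grip": 0.5},
  {"dx": 0, "dy": 0, "dz": 0, "ax": 0, "ay": 0, "az": 0, "grip": 0.5},
  {"dx": 0, "dy": 0, "dz": 0, "ax": 0, "ay": 0, "az": 0, "grip": 0.5},
])

```text
clock: 13.83
tool_pos: [0.5067, -0.29, 0.1979]
tool_rot: [0.975, 0.221, -0.001, -0.0]
ft_force: [-0.1, 0.3, -0.1]
gripper_width: 0.5
grip_force: 0.0
```

```bash
python3 - <<'E'
from h import *
np.set_printoptions(precision=4,suppress=True)
c=cam("wrist"); togo((.511,-.289,.1),25); cv2.imwrite("pics/w6.png",c[0])
x,y=proj(c,(.511,-.289,.06)); print(x,y); g=cv2.cvtColor(c[0],cv2.COLOR_BGR2GRAY); x,y=int(x),int(y)
r=g[y-70:y+70,x-70:x+70]; print(r[::10,::10])
E
```

```text
tcp [ 0.5068 -0.29    0.1979] yaw 25.57 tilt [-0.0011  0.0003] F [-0.39 -0.37  0.04] w 0.498 j7 -0.87 clk 13.88
shift [0.0043 0.001  0.0979]
az 0.01
321.25179896171704 218.15964622183674
[[138 142 141 117 143 141 140 141 141 142 143 142 143 143]
 [144 142 142 143 143 141 144 142 143 142 144 143 144 142]
 [143 143 145 141 144 142 141 115 142 123 146 141 144 143]
 [140 142 143 143 142 142 101  62  66 144 142 141 142 142]
 [139 144 142 145 142 144 100 102 103  81  82 141 143 142]
 [142 142 144 142 143 143 115 116 116  81  80  82 137 143]
 [ 77 142 142 143 142 141 116 116 115  79  81  83 100 142]
 [ 81  76 140 142 142 144 111 115 115  79  81  82 139 142]
 [ 83  82  92 142 143 142 116 114 118  81  82  82 146 141]
 [ 81  78  83 143 142 140 119 114 114  83  85  80 145 145]
 [ 84  82  94 142 144 143 140 142 140 142 143 144 144 144]
 [ 82  82 136 144 142 145 145 144 147 145 140 145 144 142]
 [114 143 142 142 140 141 166 143 142 146 141 120 145 141]
 [143 144 146 143 142 143 141 144 144 141 144 141 146 143]]
```

View pics/w6.png

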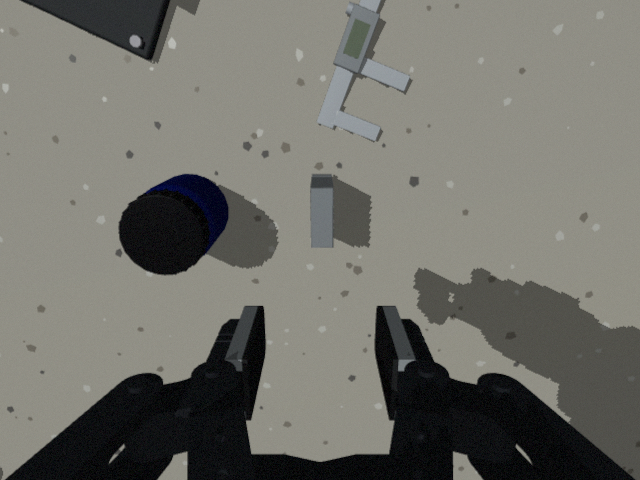

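The target is upright at about (322,217), aligned with the fingers, and nothing is near them; one image is left unviewed. Descend and grip.

Call:
apply_moves([
  {"dx": 0.0026, "dy": 0.001, "dz": 0.035, "ax": 0, "ay": 0, "az": 0, "grip": 0.5},
  {"dx": 0, "dy": 0, "dz": 0.035, "ax": 0, "ay": 0, "az": 0, "grip": 0.5},
  {"dx": 0, "dy": 0, "dz": 0.035, "ax": 0, "ay": 0, "az": 0, "grip": 0.5},
  {"dx": 0, "dy": 0, "dz": 0.03, "ax": 0, "ay": 0, "az": 0, "grip": 0.5},
  {"dx": 0, "dy": 0, "dz": 0.02, "ax": 0, "ay": 0, "az": 0, "grip": 0.5},
  {"dx": 0, "dy": 0, "dz": 0.013, "ax": 0, "ay": 0, "az": 0, "grip": 0.5},
  {"dx": 0, "dy": 0, "dz": 0, "ax": 0, "ay": 0, "az": 0, "grip": 0.5},
  {"dx": 0, "dy": 0, "dz": 0, "ax": 0, "ay": 0, "az": 0, "grip": 0.6},
  {"dx": 0, "dy": 0, "dz": 0, "ax": 0, "ay": 0, "az": 0, "grip": 0.75},
  {"dx": 0, "dy": 0, "dz": 0, "ax": 0, "ay": 0, "az": 0, "grip": 1},
  {"dx": 0, "dy": 0, "dz": 0, "ax": 0, "ay": 0, "az": 0, "grip": 1},
  {"dx": 0, "dy": 0, "dz": 0, "ax": 0, "ay": 0, "az": 0, "grip": 1},
  {"dx": 0, "dy": 0, "dz": 0, "ax": 0, "ay": 0, "az": 0, "grip": 1},
])

```text
clock: 14.97
tool_pos: [0.5111, -0.2908, 0.0319]
tool_rot: [0.976, 0.22, 0.001, 0.001]
ft_force: [-0.3, 0.6, 6.9]
gripper_width: 0.18
grip_force: 59.3
```

```bash
python3 - <<'E'
from h import *
togo((.613,-.0783,.14),90.8)
E
```

```text
tcp [ 0.5111 -0.2908  0.0319] yaw 25.37 tilt [ 0.0027 -0.0016] F [-0.34  0.65  6.91] w 0.18 j7 -0.94 clk 14.97
shift [ 0.1833 -0.148  -0.1081]
az -1.142
```

Call:
apply_moves([
  {"dx": 0, "dy": 0, "dz": -0.02, "ax": 0, "ay": 0, "az": 0, "grip": 1},
  {"dx": 0, "dy": 0, "dz": -0.03, "ax": 0, "ay": 0, "az": 0, "grip": 1},
  {"dx": 0, "dy": 0, "dz": -0.03, "ax": 0, "ay": 0, "az": 0, "grip": 1},
  {"dx": 0, "dy": 0, "dz": -0.03, "ax": 0, "ay": 0, "az": 0, "grip": 1},
  {"dx": 0.0305, "dy": -0.0247, "dz": 0, "ax": 0, "ay": 0, "az": 0, "grip": 1},
  {"dx": 0.0305, "dy": -0.0247, "dz": 0, "ax": 0, "ay": 0, "az": 0, "grip": 1},
  {"dx": 0.0305, "dy": -0.0247, "dz": 0, "ax": 0, "ay": 0, "az": 0, "grip": 1},
  {"dx": 0.0305, "dy": -0.0247, "dz": 0, "ax": 0, "ay": 0, "az": 0, "grip": 1},
  {"dx": 0.0305, "dy": -0.0247, "dz": 0, "ax": 0, "ay": 0, "az": 0, "grip": 1},
  {"dx": 0.0305, "dy": -0.0247, "dz": 0, "ax": 0, "ay": 0, "az": 0, "grip": 1},
  {"dx": 0, "dy": 0, "dz": 0, "ax": 0, "ay": 0, "az": 0, "grip": 1},
])

```text
clock: 15.88
tool_pos: [0.6162, -0.0644, 0.1411]
tool_rot: [0.974, 0.226, 0.004, -0.004]
ft_force: [0.7, 2.1, -1.0]
gripper_width: 0.173
grip_force: 58.8
```

Call:
apply_moves([
  {"dx": 0, "dy": 0, "dz": 0, "ax": 0, "ay": 0, "az": -0.1142, "grip": 1},
  {"dx": 0, "dy": 0, "dz": 0, "ax": 0, "ay": 0, "az": -0.1142, "grip": 1},
  {"dx": 0, "dy": 0, "dz": 0, "ax": 0, "ay": 0, "az": -0.1142, "grip": 1},
  {"dx": 0, "dy": 0, "dz": 0, "ax": 0, "ay": 0, "az": -0.1142, "grip": 1},
  {"dx": 0, "dy": 0, "dz": 0, "ax": 0, "ay": 0, "az": -0.1142, "grip": 1},
  {"dx": 0, "dy": 0, "dz": 0, "ax": 0, "ay": 0, "az": -0.1142, "grip": 1},
  {"dx": 0, "dy": 0, "dz": 0, "ax": 0, "ay": 0, "az": -0.1142, "grip": 1},
  {"dx": 0, "dy": 0, "dz": 0, "ax": 0, "ay": 0, "az": -0.1142, "grip": 1},
  {"dx": 0, "dy": 0, "dz": 0, "ax": 0, "ay": 0, "az": -0.1142, "grip": 1},
  {"dx": 0, "dy": 0, "dz": 0, "ax": 0, "ay": 0, "az": -0.1142, "grip": 1},
  {"dx": 0, "dy": 0, "dz": 0, "ax": 0, "ay": 0, "az": 0, "grip": 1},
  {"dx": 0, "dy": 0, "dz": 0, "ax": 0, "ay": 0, "az": 0, "grip": 1},
])

```text
clock: 16.88
tool_pos: [0.6115, -0.0782, 0.1404]
tool_rot: [0.703, 0.711, -0.0, -0.0]
ft_force: [-0.0, 0.1, -1.9]
gripper_width: 0.18
grip_force: 58.8
```

```bash
python3 - <<'E'
from h import *
np.set_printoptions(precision=4,suppress=True,linewidth=200)
togo((.613,-.0783,.09),90.8)
c=cam("wrist"); cv2.imwrite("pics/w7.png",c[0]); np.savez("w7.npz",i=c[0],K=c[1],R=c[2],t=c[3])
g=cv2.cvtColor(c[0],cv2.COLOR_BGR2GRAY); o=robot.get_obs()
# held target's top: predicted corners, z = tcp+0.028
T=o["tool_pos"]; z=T[2]+.0281
for sx in(-.008,.008):
  for sy in(-.022,.022): print(proj(c,(T[0]+sx,T[1]+sy,z)).round(1),end=" ")
print(); x,y=proj(c,(T[0],T[1],z)).astype(int); print(x,y); print(g[max(0,y-110):y+110:8,x]); print(g[y,x-60:x+60:4])
print("hub",proj(c,(.6114,.0394,.098)),"holder",proj(c,(.613,-.0783,.054)))
E
```

```text
tcp [ 0.6115 -0.0782  0.1404] yaw 90.61 tilt [-0.0003  0.    ] F [-0.    0.14 -1.94] w 0.18 j7 -0.38 clk 16.88
shift [-0.0001  0.0015  0.0504]
az -0.0034
[297. 422.] [296.1 306.6] [343.8 422.4] [348.1 307.1] 
321 367
[ 97  98 100  97 100  99 134 147 145 146 145 147 144 143 145 147 145 146 143 144 146  61  85  82 108 107  30  19]
[ 23  27  32  27  28  26  23  23  35 117 145 147 146 147 146 143 148 143 147 144  84  37  40  19  22  24  26  33  31  32]
hub [323.9285   7.2822] holder [323.0289 249.4517]
```

Call:
apply_moves([
  {"dx": 0, "dy": 0.0015, "dz": 0.015, "ax": 0, "ay": 0, "az": 0, "grip": 1},
  {"dx": 0, "dy": 0, "dz": 0.02, "ax": 0, "ay": 0, "az": 0, "grip": 1},
  {"dx": 0, "dy": 0, "dz": 0.015, "ax": 0, "ay": 0, "az": 0, "grip": 1},
  {"dx": 0, "dy": 0, "dz": 0, "ax": 0, "ay": 0, "az": 0, "grip": 1},
  {"dx": 0, "dy": 0, "dz": 0, "ax": 0, "ay": 0, "az": 0, "grip": 1},
  {"dx": 0, "dy": 0, "dz": 0, "ax": 0, "ay": 0, "az": 0, "grip": 1},
])

```text
clock: 17.43
tool_pos: [0.6141, -0.0776, 0.0912]
tool_rot: [0.702, 0.712, 0.001, 0.001]
ft_force: [-1.2, -0.2, -0.8]
gripper_width: 0.177
grip_force: 58.8
```

Call:
apply_moves([
  {"dx": 0, "dy": 0, "dz": 0.002, "ax": 0, "ay": 0, "az": 0, "grip": 1},
  {"dx": 0, "dy": 0, "dz": 0.002, "ax": 0, "ay": 0, "az": 0, "grip": 1},
  {"dx": 0, "dy": 0, "dz": 0.002, "ax": 0, "ay": 0, "az": 0, "grip": 1},
  {"dx": 0, "dy": 0, "dz": 0, "ax": 0, "ay": 0, "az": 0, "grip": 1},
  {"dx": 0, "dy": 0, "dz": 0, "ax": 0, "ay": 0, "az": 0, "grip": 1},
])

```text
clock: 17.85
tool_pos: [0.6133, -0.0778, 0.0843]
tool_rot: [0.702, 0.712, -0.0, 0.0]
ft_force: [-1.0, -0.3, -2.1]
gripper_width: 0.177
grip_force: 58.8
```

```bash
python3 - <<'E'
from h import *
togo((.613,-.0783,.0619),90.8); print(robot.get_obs()["ft_torque"].round(3))
E
```

```text
tcp [ 0.6133 -0.0778  0.0843] yaw 90.8 tilt [ 0.     -0.0001] F [-0.99 -0.35 -2.07] w 0.177 j7 -0.41 clk 17.85
shift [-0.0005 -0.0003  0.0224]
az -0.0
[-0.     0.007  0.009]
```

Call:
apply_moves([
  {"dx": -0.0003, "dy": 0, "dz": 0.0015, "ax": 0, "ay": 0, "az": 0, "grip": 1},
  {"dx": 0, "dy": 0, "dz": 0.0015, "ax": 0, "ay": 0, "az": 0, "grip": 1},
  {"dx": 0, "dy": 0, "dz": 0, "ax": 0, "ay": 0, "az": 0, "grip": 1},
  {"dx": 0, "dy": 0, "dz": 0, "ax": 0, "ay": 0, "az": 0, "grip": 1},
])

```text
clock: 18.18
tool_pos: [0.6132, -0.0782, 0.0811]
tool_rot: [0.702, 0.712, -0.0, -0.0]
ft_force: [-0.2, 0.5, -1.9]
gripper_width: 0.174
grip_force: 58.9
```

Call:
apply_moves([
  {"dx": 0, "dy": 0, "dz": 0.002, "ax": 0, "ay": 0, "az": 0, "grip": 1},
  {"dx": 0, "dy": 0, "dz": 0.002, "ax": 0, "ay": 0, "az": 0, "grip": 1},
  {"dx": 0, "dy": 0, "dz": 0, "ax": 0, "ay": 0, "az": 0, "grip": 1},
  {"dx": 0, "dy": 0, "dz": 0, "ax": 0, "ay": 0, "az": 0, "grip": 1},
])

```text
clock: 18.52
tool_pos: [0.6133, -0.0782, 0.0771]
tool_rot: [0.702, 0.712, -0.0, 0.0]
ft_force: [-0.2, -0.7, -1.8]
gripper_width: 0.178
grip_force: 59.0
```

It is inside with no side load. Now pushing past the ball.

Call:
apply_moves([
  {"dx": 0, "dy": 0, "dz": 0.002, "ax": 0, "ay": 0, "az": 0, "grip": 1},
  {"dx": 0, "dy": 0, "dz": 0.002, "ax": 0, "ay": 0, "az": 0, "grip": 1},
  {"dx": 0, "dy": 0, "dz": 0.002, "ax": 0, "ay": 0, "az": 0, "grip": 1},
  {"dx": 0, "dy": 0, "dz": 0, "ax": 0, "ay": 0, "az": 0, "grip": 1},
  {"dx": 0, "dy": 0, "dz": 0, "ax": 0, "ay": 0, "az": 0, "grip": 1},
])

```text
clock: 18.93
tool_pos: [0.6135, -0.0786, 0.0712]
tool_rot: [0.702, 0.712, -0.0, 0.0]
ft_force: [1.0, -1.9, -1.0]
gripper_width: 0.177
grip_force: 59.1
```

Call:
apply_moves([
  {"dx": 0, "dy": 0, "dz": 0.002, "ax": 0, "ay": 0, "az": 0, "grip": 1},
  {"dx": 0, "dy": 0, "dz": 0.002, "ax": 0, "ay": 0, "az": 0, "grip": 1},
  {"dx": 0, "dy": 0, "dz": 0.001, "ax": 0, "ay": 0, "az": 0, "grip": 1},
  {"dx": 0, "dy": 0, "dz": 0, "ax": 0, "ay": 0, "az": 0, "grip": 1},
  {"dx": 0, "dy": 0, "dz": 0, "ax": 0, "ay": 0, "az": 0, "grip": 1},
])

```text
clock: 19.35
tool_pos: [0.6131, -0.0783, 0.0659]
tool_rot: [0.702, 0.712, -0.0, -0.0]
ft_force: [1.0, -2.5, -5.3]
gripper_width: 0.178
grip_force: 58.4
```

Call:
apply_moves([
  {"dx": 0, "dy": 0, "dz": 0.002, "ax": 0, "ay": 0, "az": 0, "grip": 1},
  {"dx": 0, "dy": 0, "dz": 0.001, "ax": 0, "ay": 0, "az": 0, "grip": 1},
  {"dx": 0, "dy": 0, "dz": 0, "ax": 0, "ay": 0, "az": 0, "grip": 1},
  {"dx": 0, "dy": 0, "dz": 0, "ax": 0, "ay": 0, "az": 0, "grip": 1},
])

```text
clock: 19.68
tool_pos: [0.6133, -0.0784, 0.0629]
tool_rot: [0.702, 0.712, -0.0, 0.0]
ft_force: [0.1, -3.0, -5.2]
gripper_width: 0.174
grip_force: 58.5
```

Call:
apply_moves([
  {"dx": 0, "dy": 0, "dz": 0.001, "ax": 0, "ay": 0, "az": 0, "grip": 1},
  {"dx": 0, "dy": 0, "dz": 0.0005, "ax": 0, "ay": 0, "az": 0, "grip": 1},
  {"dx": 0, "dy": 0, "dz": 0, "ax": 0, "ay": 0, "az": 0, "grip": 1},
  {"dx": 0, "dy": 0, "dz": 0, "ax": 0, "ay": 0, "az": 0, "grip": 1},
])

```text
clock: 20.02
tool_pos: [0.6133, -0.0785, 0.062]
tool_rot: [0.702, 0.712, -0.0, 0.0]
ft_force: [-1.0, -3.8, 0.7]
gripper_width: 0.174
grip_force: 59.4
```

Call:
apply_moves([
  {"dx": 0, "dy": 0, "dz": 0.001, "ax": 0, "ay": 0, "az": 0, "grip": 1},
  {"dx": 0, "dy": 0, "dz": 0.0005, "ax": 0, "ay": 0, "az": 0, "grip": 1},
  {"dx": 0, "dy": 0, "dz": 0, "ax": 0, "ay": 0, "az": 0, "grip": 1},
  {"dx": 0, "dy": 0, "dz": 0, "ax": 0, "ay": 0, "az": 0, "grip": 1},
])

```text
clock: 20.35
tool_pos: [0.6133, -0.0786, 0.0619]
tool_rot: [0.702, 0.712, -0.0, 0.001]
ft_force: [-3.7, -4.7, 12.8]
gripper_width: 0.175
grip_force: 61.1
```

The foot reached the floor at exactly the predicted height (0.0619) with the force rising. Relax, release and rise.

Call:
apply_moves([
  {"dx": 0, "dy": 0, "dz": -0.001, "ax": 0, "ay": 0, "az": 0, "grip": 1},
  {"dx": 0, "dy": 0, "dz": 0, "ax": 0, "ay": 0, "az": 0, "grip": 0.4},
  {"dx": 0, "dy": 0, "dz": 0, "ax": 0, "ay": 0, "az": 0, "grip": 0.4},
  {"dx": 0, "dy": 0, "dz": 0, "ax": 0, "ay": 0, "az": 0, "grip": 0.4},
  {"dx": 0, "dy": 0, "dz": 0, "ax": 0, "ay": 0, "az": 0, "grip": 0.4},
  {"dx": 0, "dy": 0, "dz": 0, "ax": 0, "ay": 0, "az": 0, "grip": 0.4},
  {"dx": 0, "dy": 0, "dz": -0.01, "ax": 0, "ay": 0, "az": 0, "grip": 0.4},
  {"dx": 0, "dy": 0, "dz": -0.02, "ax": 0, "ay": 0, "az": 0, "grip": 0.4},
  {"dx": 0, "dy": 0, "dz": -0.03, "ax": 0, "ay": 0, "az": 0, "grip": 0.4},
  {"dx": 0, "dy": 0, "dz": -0.035, "ax": 0, "ay": 0, "az": 0, "grip": 0.4},
  {"dx": 0, "dy": 0, "dz": -0.035, "ax": 0, "ay": 0, "az": 0, "grip": 0.4},
  {"dx": -0.03, "dy": 0, "dz": -0.02, "ax": 0, "ay": 0, "az": 0, "grip": 0.4},
  {"dx": -0.03, "dy": 0, "dz": 0, "ax": 0, "ay": 0, "az": 0, "grip": 0.4},
  {"dx": -0.02, "dy": 0, "dz": 0, "ax": 0, "ay": 0, "az": 0, "grip": 0.4},
  {"dx": 0, "dy": 0, "dz": 0, "ax": 0, "ay": 0, "az": 0, "grip": 0.4},
  {"dx": 0, "dy": 0, "dz": 0, "ax": 0, "ay": 0, "az": 0, "grip": 0.4},
])

```text
clock: 21.68
tool_pos: [0.6142, -0.1599, 0.2118]
tool_rot: [0.703, 0.711, -0.0, 0.0]
ft_force: [0.3, 1.1, 0.1]
gripper_width: 0.601
grip_force: 0.0
```

```bash
python3 - <<'E'
from h import *
togo((.613,-.0783,.0619),90.8)
c=cam("wrist"); s=cam("side"); q=cam("scene")
for n,k in(("w",c),("s",s),("q",q)): print(n,"collar top",proj(k,(.6114,.0394,.098)).round(1),"target top",proj(k,(.613,-.0783,.09)).round(1))
a=cv2.resize(s[0][195:315,300:420],(310,310)); b=cv2.resize(q[0][190:310,270:390],(310,310))
im=np.zeros((560,800,3),np.uint8); im[:368,:490]=cv2.resize(c[0],(490,368)); im[:280,490:]=cv2.resize(a,(310,280)); im[280:,490:]=cv2.resize(b,(310,280))
cv2.imwrite("pics/end.png",im)
E
```

```text
tcp [ 0.6142 -0.1599  0.2118] yaw 90.62 tilt [ 0.0003 -0.0006] F [0.27 1.13 0.12] w 0.601 j7 -0.19 clk 21.68
shift [ 0.0817 -0.0003  0.1499]
az -0.0032
w collar top [ 319.6 -146.8] target top [320.  102.9]
s collar top [355.4 221.8] target top [363.4 263.7]
q collar top [357.2 246.9] target top [299.  276.5]
```

View pics/end.png

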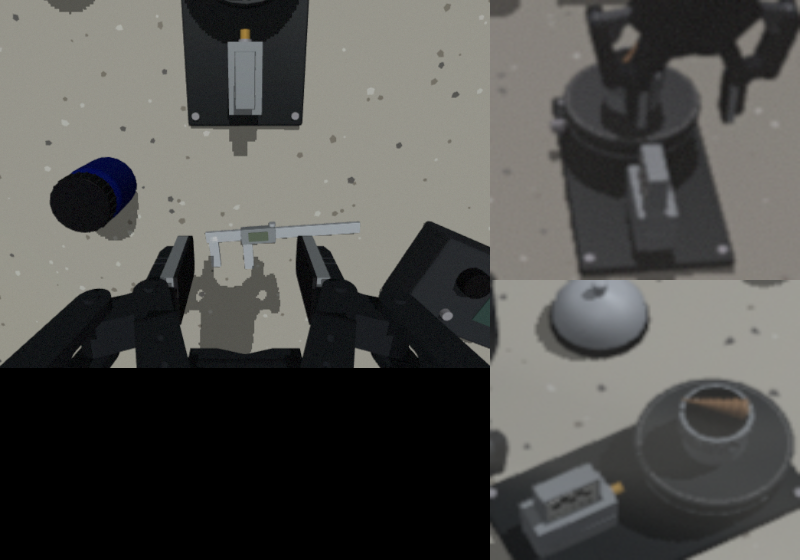

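The final picture shows the carrier's collar ring at about (716,412), against a predicted (715,413) when seated. The target stands in the holder with its top at about (570,484), against a predicted (565,482), and the gripper is clear of everything. Handing in.

```bash
python3 -c "
from rig import robot
print(robot.finish_job())"
```

```text
the job is handed in; nothing more can be done
None
```

The turret carrier is seated in the hub with its lugs in the slots, and the scale target is on the holder floor. Force, height and the last picture agree; the ball's click has no direct reading. Both are released, nothing else was touched, and the job was handed in at about 22 s.

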